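Index a sample vial in the photometer and shut its light shield

TASK

The black-capped sample vial was dropped into the photometer's well any old way, so its white index tab is riding on top of the adapter ring. Turn the vial until the tab drops into the ring's keyway and the vial is fully home, bring the tab round to face the red arrow on the deck, and then shut the light shield completely. Press gently on the glass vial, and leave the other things on the bench where they are.

Things in the scene. Friction and masses are not known exactly. Their poses are not given: they have to be found in the camera images.
- photometer: White bench photometer fixed to the bench, 240 (x) by 200 (y) mm, flat deck 98 mm high, sloped panel with blue screen at the front. Origin: centre of its underside; x to its back, y to its left, z up. Its round vial well is at x +30 mm, y 0, under an open light shield; a red arrow on the deck in front of the well points at it.
- well (a point): Well axis at the top of its grey adapter: sleeve of 26 mm bore under a flat ring 52 mm across, top 100 mm over the bench. The ring has one keyway: radial slot 7 mm wide, 9 mm deep, out to 23.5 mm from the axis. The adapter turns stiffly (0.2 N m, stays put) 0.62 rad either way: the keyway starts anywhere up to 0.6 rad left or right of the arrow, to be felt out. Axes as photometer.
- mark (a point): Tip of the raised red arrow on the deck, 29 mm from the well's axis towards the photometer's -x. The tab must end facing this; once in the keyway the tab takes the adapter round with it when the vial is turned. Axes as the photometer's.
- vial: Sample vial standing in the well: amber glass 24 mm across, 70 mm tall, 35 to 60 g, loose in the bore. Origin: centre of its underside, z up its axis. White index tab on its -x side: with the tab facing the arrow its yaw equals the photometer's. Underside 60 mm above the bench while the tab rides on the ring (leaning some 2 degrees), 54 mm when fully home, the cap's edge on the ring.
- tab (a point): Outer lower edge of the white index tab: 21 mm out from the vial's axis, 40 mm above its underside. The tab is 5 mm wide and reaches up to 51 mm above the underside; a white line goes on up the cap and over its top to the centre. Axes as the vial's.
- cap_top (a point): Centre of the top of the vial's black round cap, 30 mm across, 24 mm tall (46 to 70 mm above the vial's underside). Grip the cap above the tab; it may be let go and regrasped, or lifted. Axes as the vial's.
- lid (a joint): Black light shield, hinge angle (rad): 0 shut; starts open at 1.75 to 1.95, stop at 2.05. It stays where it is left (hinge friction 0.09 N m) and must be pushed right down. Hollow box 103 mm long, 90 wide, 31 tall, hinged at the back; it clears a vial that is fully home by 2 mm and strikes one that is not.
- lid_hinge (a point): On the shield's hinge line, at the middle of its width: photometer x +88 mm, z 99 mm. The axis is the photometer's y. The point's axes turn with the shield: shut, they are the photometer's; the shield reaches 103 mm from here along this -x and 31 mm along this z (its outer face).
- lid_lip (a point): Outer end, on the outer face, of the grey finger lip at the shield's free edge (lip 34 mm wide, 4 mm thick, 14 mm long): 117 mm from the hinge along the shield's -x and 31 mm along its z. Axes turn with the shield.
- blank_vial: Bystander: vial like the sample vial but clear with a blue cap, standing in the white vial stand. Origin: centre of its underside.
- standard_vial: Bystander: vial like the sample vial but clear with a green cap, in the vial stand. Origin: centre of its underside.
- tip_box: Bystander: pipette-tip box, 82 by 122 mm, 63 mm tall, blue tips, clear box. Origin: centre of its underside.
- tip_box_2: Bystander: pipette-tip box, same size, yellow tips, red box. Origin: centre of its underside.
- timer: Bystander: white bench timer 75 mm wide, 62 mm tall. Origin: under the middle of its body.
- reagent: Bystander: small amber reagent bottle, 42 mm in diameter, 85 mm tall. Origin: centre of its underside.
- beaker: Bystander: glass beaker, 68 mm in diameter, 85 mm tall. Origin: centre of its underside.

How it is judged:
By the outcome, as a careful person would: the job done as asked, in the order asked, and still so for the second after the job is handed in, with the robot touching nothing.
It also fails if it takes over 72 s, if anything falls off the work surface, if the arm or the gripper's body presses on something with over 40 N, if the wrist force passes 120 N, or if a joint passes its speed limit or range.

ROBOT

A 6-joint arm with a two-finger parallel gripper is mounted at the origin on the work surface. World frame = base frame: x ahead of the robot, y to its left, z up, the work surface at z = 0. Lengths are in m, angles in rad, forces in N, time in s.
With the tool pointing down it reaches from about 0.325 to 0.875 m from the base axis. Payload 4.4 kg.
Tool frame: the origin (TCP) lies midway between the tips of the shut fingers; the grasp point (between the pads) lies 19 mm behind it; z points along the fingers, y is the line along which they close (so a half turn about z gives the same grasp; the last joint's range is limited). The gripper opens to 85 mm and grips with 20 to 120 N. Pads are 22 mm wide; open, the fingers measure 114 mm over their backs; the gripper's body (76 mm by 85 mm) begins 54 mm behind the grasp point. The pads swing forward as they close: fully open they stand 13 mm farther back than shut.
Start: joints at [1.137, 0.207, 1.542, -0, 1.393, -0.15], TCP at [0.16, 0.552, 0.231] pointing down, gripper open.
Joint ranges: [-2.73, 2.73], [-0.86, 2.22], [0.23, 2.46], [-1.11, 4.25], [0.08, 2.63], [-2.82, 2.82]. Speed limits (rad/s): [2.79, 2.79, 3.14, 3.14, 3.14, 3.14].

INTERFACE

Orientations are given as a unit quaternion [w, x, y, z].
In Python, from station import env gives the robot as it stands. The module is installed in compiled form; this text tells all that it offers.
- The arm moves only by the tool step_arm, never from a script. Its argument "targets" is a list of rows, each an object of numbers: "x", "y", "z": the shift along the tool's x, y, z in mm; "roll": the turn about the tool's z in rad. In form: [{"x": .., "y": .., "z": .., "roll": ..}, ...]. A call has 1 to 20 rows; each row shifts and turns the commanded pose from where the row before left it, along the tool's axes as they then stand; what a row does not reach is not made up. A row lasts 1/10 s, in which the tool goes at most 50 mm and 8.59 degrees, less where a joint would pass 70% of its speed; a pose out of reach is approached as far as the arm can. A call is refused whole if a number of a shift passes 50 or a number of a turn 0.15, either way. A call with a gripper value outside its range is refused whole. "grip" is the closure, from -1 (fully open) to 1 (shut), set as the call begins (left out, the last holds). The fingers move at their own pace and stop on an object; "force" is the grip in N (left out, the last holds). Time passes only in rows, so rows that do not move let the fingers close. It gives the time, the measured TCP pose, the force, the opening and the grip force at its end, in the units of the state.
- env.sense(): the state, without advancing time (a new reading comes with each control period).
- env.read_camera(name): name is "scene" or "side" or "wrist"; returns a dict with "frame" (420x560x3 uint8, red, green, blue), "fx", "fy", "cx", "cy" (pixels), "R" (3x3) and "t" (3): a world point X has camera coordinates R X + t. Camera axes: x right, y down, z forward; pixel columns grow to the right and rows downward; lengths in m; the calibration is good to about 2 mm. A picture is of the moment at which its call begins. There is no depth.
- env.job_done(): hands the job in; it is judged then, once.
The state is a dict: "time": time; "joint_pos": joint angles; "qd": joint speeds; "joint_efforts": joint torques, N m; "tool_pos": TCP position; "ee_rot": TCP orientation; "contact_force": force on the tool from outside, world axes, zero at the start; "ft_torque": the same for the moment, N m; "finger_gap": finger opening in m; "grip_force": force on a finger pad.
Only numpy, scipy, OpenCV 4.12 (cv2) and the standard library are available. Lean on these libraries where they do the work, as an engineer would, in place of code of your own. Each camera call takes 0.05 s, during which the arm holds its last target. There are 200 camera calls.

## Working session

There is one attempt and no reset: what is moved stays moved. The work goes in short steps, Python scripts to look and compute and a tool call to move; the robot and the scene stay as the last step left them, time stands still between calls to the robot, and variables do not carry over. Pictures are saved under pics/ and viewed, at most 10 in all, crops included, and the job is handed in when it is done.

Besides the shell and the picture viewer there is one more tool, called after ">>>" as name([rows], argument=value, ...), one row to a line, values as JSON. step_arm: Moves the arm, as the interface text tells. Its arguments: {"type":"object","properties":{"targets":{"type":"array"},"grip":{"type":"number"},"force":{"type":"number"}},"required":["targets"]}

```bash
mkdir -p pics; python3 - <<'E'
from station import env
import cv2,numpy as np
ims=[]
for n in ["scene","side","wrist"]:
    c=env.read_camera(n); f=c["frame"]; cv2.imwrite(f"pics/{n}0.png",f[:,:,::-1]); np.savez(f"pics/{n}0.npz",**c)
    print(n,c["fx"],c["cx"],c["cy"],np.round(c["R"],3).tolist(),np.round(c["t"],3), np.round(-c["R"].T@c["t"],3))
s=env.sense();print(s)
E
```

```text
scene 511.9070509899454 277.0516881560898 217.82385760398824 [[0.752, 0.659, -0.006], [0.497, -0.574, -0.651], [-0.432, 0.487, -0.759]] [-0.413 -0.205  1.866] [ 1.219 -0.753  1.281]
side 424.69713483805043 274.0617240016381 207.56150954648135 [[-0.946, -0.324, 0.005], [-0.232, 0.667, -0.708], [0.226, -0.67, -0.707]] [0.521 0.209 0.974] [0.321 0.683 0.834]
wrist 331.18471796420084 281.439833364069 206.72782316579685 [[0.279, 0.96, -0.003], [0.925, -0.267, 0.271], [0.26, -0.078, -0.962]] [-0.573 -0.035  0.378] [0.094 0.57  0.372]
{'time': 0.15, 'joint_pos': array([ 1.13751214e+00,  2.07305843e-01,  1.54262997e+00, -1.21874160e-05,
        1.39351369e+00, -1.50527697e-01]), 'qd': array([ 5.78850316e-05, -9.84651894e-04, -4.32542286e-03, -2.74836276e-04,
        1.21462375e-03, -1.35539364e-03]), 'joint_efforts': array([-2.68614540e-04, -3.83514154e+01, -2.92037469e+01, -2.13584385e-04,
        6.67188535e-03,  2.69651241e-05]), 'tool_pos': array([0.16020454, 0.55161237, 0.23034421]), 'ee_rot': array([-2.61435795e-04,  1.40906610e-01,  9.90022457e-01, -8.90872321e-04]), 'contact_force': array([-0.2781782 , -0.91116227, -0.55524242]), 'ft_torque': array([-0.05202046, -0.02148581, -0.01759669]), 'grip_force': 0.0, 'finger_gap': 0.08541567554268048}
```

View pics/scene0.png

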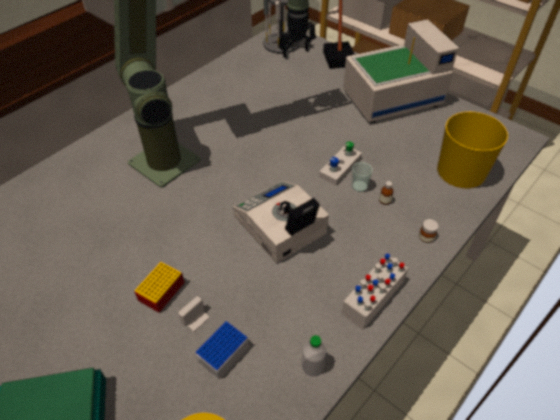

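View pics/side0.png

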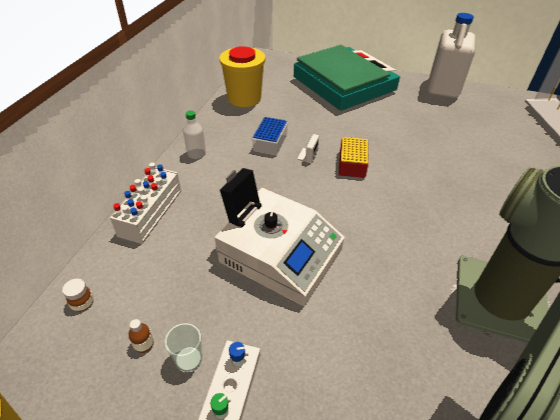

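Scene: the photometer is at about (285,215) with the shield open at (302,215). Side: the cap is at (271,219), the ring around (270,224), the red arrow near (284,232), the screen at (300,257) and the shield at (240,196). I'll enlarge this region.

```bash
cat > h.py <<'E'
import numpy as np,cv2
from station import env
def ray(c,u,v):
    d=c["R"].T@np.array([(u-c["cx"])/c["fx"],(v-c["cy"])/c["fy"],1]); return -c["R"].T@c["t"],d
def onz(c,u,v,z):
    o,d=ray(c,u,v); return o+d*(z-o[2])/d[2]
def proj(c,X):
    p=c["R"]@np.asarray(X)+c["t"]; return np.array([c["fx"]*p[0]/p[2]+c["cx"],c["fy"]*p[1]/p[2]+c["cy"]])
def tri(c1,p1,c2,p2):
    A=[];b=[]
    for c,p in((c1,p1),(c2,p2)):
        o,d=ray(c,*p);d/=np.linalg.norm(d);P=np.eye(3)-np.outer(d,d);A.append(P);b.append(P@o)
    return np.linalg.lstsq(np.vstack(A),np.hstack(b),rcond=None)[0]
def cam(n): 
    z=np.load(f"pics/{n}.npz"); return {k:z[k] for k in z.files}
E
python3 - <<'E'
from h import *
s=cam("side0");c=cam("scene0")
a=cv2.resize(s["frame"][150:310,205:355],None,fx=3.6,fy=3.6,interpolation=2)[:,:,::-1]
b=cv2.resize(c["frame"][170:265,225:335],None,fx=2.3,fy=2.3,interpolation=2)[:,:,::-1]
o=np.zeros((600,800,3),np.uint8);o[:576,:540]=a;o[:b.shape[0],545:545+b.shape[1]]=b;cv2.imwrite("pics/crop0.png",o)
for n,k in(("side",s),("scene",c)):
    h=cv2.cvtColor(k["frame"],cv2.COLOR_RGB2HSV);H,S,V=h[...,0],h[...,1],h[...,2]
    m=(((H<8)|(H>172))&(S>120)&(V>90)).astype(np.uint8)
    x=(slice(150,310),slice(205,355)) if n=="side" else (slice(170,265),slice(225,335))
    q=np.argwhere(m[x]); 
    if len(q): print(n,"red",(q+[x[0].start,x[1].start]).tolist())
    m=((H>105)&(H<128)&(S>150)&(V>60))[x]; q=np.argwhere(m)+[x[0].start,x[1].start]; r=cv2.minAreaRect(q[:,::-1].astype(np.float32));print(n,"blue",len(q),cv2.boxPoints(r).tolist())
E
```

```text
side red [[154, 340], [162, 341], [162, 342], [162, 343], [162, 344], [162, 345], [162, 346], [163, 342], [163, 343], [163, 344], [163, 345], [163, 346], [163, 347], [163, 348], [163, 349], [163, 350], [163, 351], [163, 352], [163, 353], [163, 354], [164, 342], [164, 343], [164, 344], [164, 345], [164, 346], [164, 347], [164, 348], [164, 349], [164, 350], [164, 351], [164, 352], [164, 353], [164, 354], [165, 341], [165, 342], [165, 343], [165, 344], [165, 345], [165, 346], [165, 347], [165, 348], [165, 349], [165, 350], [165, 351], [165, 352], [165, 353], [165, 354], [166, 341], [166, 342], [166, 343], [166, 344], [166, 345], [166, 346], [166, 347], [166, 348], [166, 349], [166, 350], [166, 351], [166, 352], [166, 353], [167, 341], [167, 342], [167, 343], [167, 344], [167, 346], [167, 347], [167, 348], [167, 349], [167, 350], [167, 351], [167, 352], [167, 353], [167, 354], [168, 341], [168, 342], [168, 343], [168, 344], [168, 345], [168, 346], [168, 347], [168, 348], [168, 350], [168, 351], [168, 354], [169, 341], [169, 342], [169, 343], [169, 344], [169, 345], [169, 346], [169, 347]
[... 686 characters left out ...]
[174, 352], [174, 353], [174, 354], [175, 346], [175, 347], [175, 348], [175, 349], [175, 351], [175, 352], [175, 353], [175, 354], [230, 282], [230, 283], [230, 284], [230, 285], [230, 286], [231, 283], [231, 284], [231, 285], [231, 286], [232, 283], [232, 284], [232, 285], [233, 284]]
side blue 423 [[284.8399963378906, 262.8800354003906], [301.2799987792969, 240.96002197265625], [314.0799865722656, 250.56002807617188], [297.6399841308594, 272.48004150390625]]
scene red [[203, 277], [203, 278], [203, 279], [204, 277], [204, 278], [204, 279]]
scene blue 76 [[265.4000244140625, 193.79998779296875], [283.800048828125, 184.5999755859375], [285.4000244140625, 187.79998779296875], [267.0, 197.0]]
```

View pics/crop0.png

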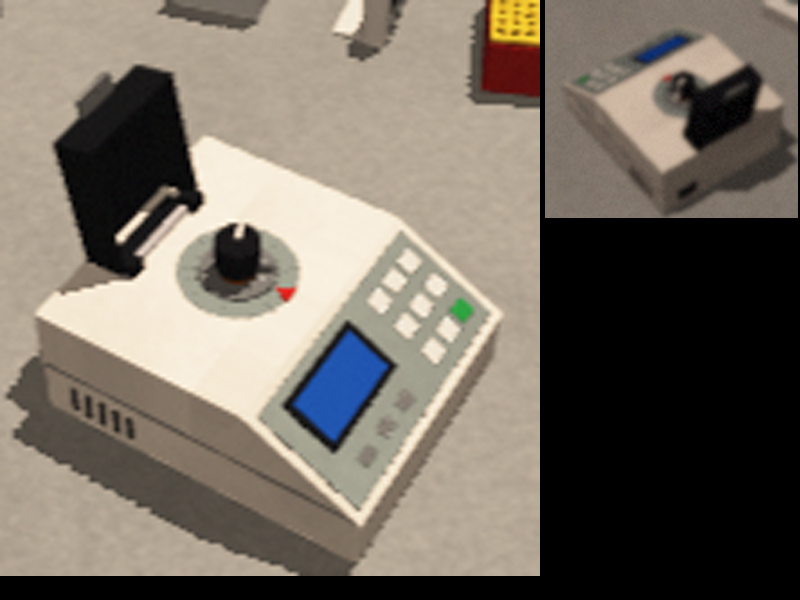

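Crop: the deck corners are at (38,315), (205,137), (398,218) and (242,415). The red arrow tip is near (284,292), the cap top at (238,236) with its line pointing away from this camera, the lip at (95,95) and the shield hinge at (165,235).

```bash
python3 - <<'E'
from h import *
s=cam("side0")
P=[onz(s,205+u/3.6,150+v/3.6,.098) for u,v in((38,315),(205,137),(398,218),(242,415))]
for p in P:print(np.round(p,4))
BL,BR,FR,FL=P
print("width",np.linalg.norm(BL-BR),np.linalg.norm(FL-FR),np.linalg.norm(BL-FL),np.linalg.norm(BR-FR))
y=(BL-BR)+(FL-FR);yaw=np.arctan2(-y[0],y[1]); x=(BL-FL)+(BR-FR);print("yaw",yaw,np.arctan2(x[1],x[0]))
yaw=np.arctan2(*( (BL-FL)+(BR-FR))[[1,0]])
ex=np.array([np.cos(yaw),np.sin(yaw),0]);
print("well from corners",(BL+BR)/2-ex*.09)
# ring ellipse
f=s["frame"];h=cv2.cvtColor(f,cv2.COLOR_RGB2HSV)
red=onz(s,284.2,231.2,.1);print("red",red)
print("ring centre est",onz(s,205+238/3.6,150+271/3.6,.1))
print("cap top",onz(s,205+238/3.6,150+236/3.6,.13))
# hinge line & lip
for n,(u,v) in dict(lip=(95,95),tl=(60,145),tr=(172,72)).items():
    # intersect with photometer plane not known; print at several z
    print(n,[np.round(onz(s,205+u/3.6,150+v/3.6,z),3).tolist() for z in(.19,.21)])
E
```

```text
[0.651  0.1205 0.098 ]
[ 0.6084 -0.072   0.098 ]
[ 0.4573 -0.0387  0.098 ]
[0.5027 0.1528 0.098 ]
width 0.1971993050090125 0.19680127183478793 0.1518432591945438 0.15482342335556118
yaw -0.22520222817565877 -0.215766368623561
well from corners [0.5418172  0.04352448 0.098     ]
red [0.50811288 0.05228022 0.1       ]
ring centre est [0.54287123 0.0446457  0.1       ]
cap top [0.54377937 0.04203974 0.13      ]
lip [[0.653, 0.008, 0.19], [0.643, 0.029, 0.21]]
tl [[0.655, 0.059, 0.19], [0.644, 0.078, 0.21]]
tr [[0.614, -0.03, 0.19], [0.605, -0.008, 0.21]]
```

>>> step_arm([
  {"x":-31.8,"y":-23.8},
  {"x":-31.8,"y":-23.8},
  {"x":-31.8,"y":-23.8},
  {"x":-31.8,"y":-23.8},
  {"x":-31.8,"y":-23.8},
  {"x":-31.8,"y":-23.8},
  {"x":-31.8,"y":-23.8},
  {"x":-31.8,"y":-23.8},
  {"x":-31.8,"y":-23.8},
  {"x":-31.8,"y":-23.8},
  {"x":-31.8,"y":-23.8},
  {"x":-31.8,"y":-23.8},
  {"x":-31.8,"y":-23.8},
  {"x":-31.8,"y":-23.8},
  {"x":-31.8,"y":-23.8},
  {"x":-31.8,"y":-23.8},
  {"z":0},
  {"z":0},
])

```text
invalid input at $.targets[0]: expected keys x, y, z, roll
```

```bash
python3 - <<'E'
from h import *
c=env.read_camera("wrist");np.savez("pics/wrist1.npz",**c);s=env.sense()
print(s["time"],s["tool_pos"],s["joint_pos"],s["ee_rot"])
W=[.542,.044,.127];u,v=proj(c,W);print(u,v)
u0,v0=int(u)-80,int(v)-60;print(u0,v0)
cv2.imwrite("pics/w1.png",cv2.resize(c["frame"][v0:v0+120,u0:u0+160],None,fx=5,fy=5,interpolation=2)[:,:,::-1])
E
```

```text
0.2 [0.16024725 0.55171753 0.23055539] [ 1.13750716e+00  2.07107818e-01  1.54242187e+00  1.42167757e-05
  1.39351662e+00 -1.50523393e-01] [-2.15865327e-04  1.40913544e-01  9.90021639e-01 -6.94067130e-04]
-38.341370473260156 617.6826137439698
-118 557Traceback (most recent call last):
  File "<stdin>", line 6, in <module>
cv2.error: OpenCV(4.12.0) /io/opencv/modules/imgproc/src/resize.cpp:4208: error: (-215:Assertion failed) !ssize.empty() in function 'resize'
```

>>> step_arm([
  {"x":-31.8,"y":-23.8,"z":0,"roll":0},
  {"x":-31.8,"y":-23.8,"z":0,"roll":0},
  {"x":-31.8,"y":-23.8,"z":0,"roll":0},
  {"x":-31.8,"y":-23.8,"z":0,"roll":0},
  {"x":-31.8,"y":-23.8,"z":0,"roll":0},
  {"x":-31.8,"y":-23.8,"z":0,"roll":0},
  {"x":-31.8,"y":-23.8,"z":0,"roll":0},
  {"x":-31.8,"y":-23.8,"z":0,"roll":0},
  {"x":-31.8,"y":-23.8,"z":0,"roll":0},
  {"x":-31.8,"y":-23.8,"z":0,"roll":0},
  {"x":-31.8,"y":-23.8,"z":0,"roll":0},
  {"x":-31.8,"y":-23.8,"z":0,"roll":0},
  {"x":-31.8,"y":-23.8,"z":0,"roll":0},
  {"x":-31.8,"y":-23.8,"z":0,"roll":0},
  {"x":-31.8,"y":-23.8,"z":0,"roll":0},
  {"x":-31.8,"y":-23.8,"z":0,"roll":0},
  {"x":0,"y":0,"z":0,"roll":0},
  {"x":0,"y":0,"z":0,"roll":0},
])

```text
time: 2.0
tool_pos: [0.5428, 0.0438, 0.2308]
ee_rot: [-0.001, 0.142, 0.99, 0.0]
contact_force: [-0.2, 0.8, -0.4]
finger_gap: 0.0854
grip_force: 0.0
```

```bash
python3 - <<'E'
from h import *
c=env.read_camera("wrist");np.savez("pics/wrist1.npz",**c);s=env.sense()
print(s["time"],s["tool_pos"],s["joint_pos"],s["ee_rot"])
W=[.542,.044,.127];u,v=proj(c,W);print(u,v)
u0,v0=int(u)-80,int(v)-60;print(u0,v0)
cv2.imwrite("pics/w1.png",cv2.resize(c["frame"][v0:v0+120,u0:u0+160],None,fx=5,fy=5,interpolation=2)[:,:,::-1])
E
```

```text
2.05 [0.54226358 0.04465016 0.23079399] [-7.71897611e-02  1.42550293e-01  1.61725383e+00  4.27901465e-04
  1.38323761e+00 -1.36474315e+00] [-7.36570994e-04  1.41188138e-01  9.89982495e-01  1.63082283e-04]
282.52639811338264 205.34729412374375
202 145
```

View pics/w1.png

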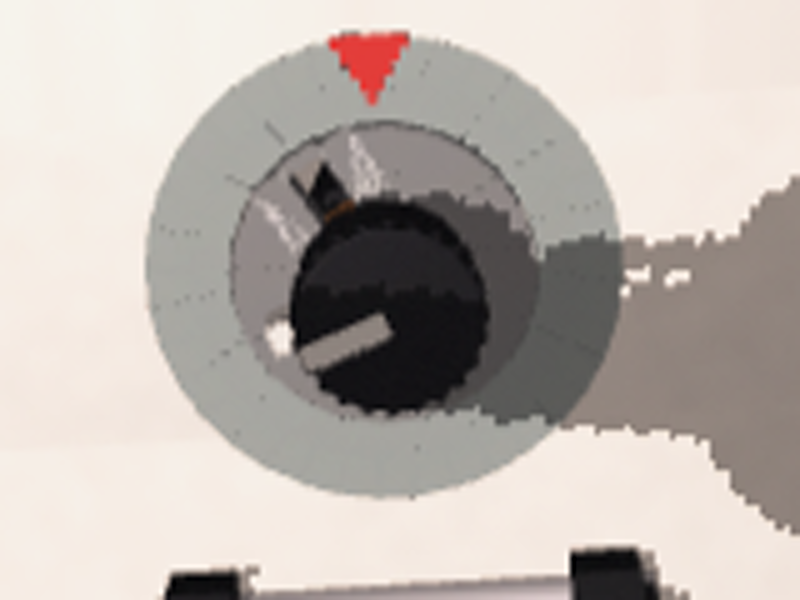

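The wrist crop shows: arrow tip (372,103), adapter ring centre about (385,269), keyway at (318,190), cap top centre (390,322), white line running to (300,362), and tab at (278,337).

```bash
python3 - <<'E'
from h import *
c=cam("wrist1")
P=lambda u,v,z:onz(c,202+u/5,145+v/5,z)
q=lambda n,p:print(n,np.round(p,4))
ring=P(385,269,.100);disc=P(384,265,.098);arrow=P(372,103,.1);key=P(318,190,.100);cap=P(390,322,.130);capedge=P(300,362,.130);tab=P(278,337,.111)
for n in("ring","disc","arrow","key","cap","capedge","tab"):q(n,globals()[n])
W=ring;a=lambda p,o:np.arctan2(*(p-o)[[1,0]])
print("ring dia",np.linalg.norm(P(230,269,.1)-P(540,269,.1)),"arrow r",np.linalg.norm(arrow-W),"tab r",np.linalg.norm(tab-W))
print("yaw from arrow",a(arrow,W)-np.pi,"arrow",a(arrow,W),"key",a(key,W),"tab line",a(capedge,cap),"tab",a(tab,cap),a(tab,W))
R=c["R"];print("tool x yaw",np.arctan2(.2796,-.9602))
E
```

```text
ring [0.5428 0.0407 0.1   ]
disc [0.5426 0.0406 0.098 ]
arrow [0.515  0.0467 0.1   ]
key [0.5265 0.0338 0.1   ]
cap [0.5437 0.0415 0.13  ]
capedge [0.546  0.0264 0.13  ]
tab [0.5463 0.0214 0.111 ]
ring dia 0.05271255139834573 arrow r 0.028407430827993622 tab r 0.022533744309280533
yaw from arrow -0.21047487791490171 arrow 2.9311177756748914 key -2.7389751073532933 tab line -1.4218264914168026 tab -1.444949800542883 -1.3924220687749727
tool x yaw 2.8582385091558935
```

>>> step_arm([
  {"x":-1.7,"y":-2.4,"z":0,"roll":0},
  {"x":0,"y":0,"z":20,"roll":0.15},
  {"x":0,"y":0,"z":20,"roll":0.15},
  {"x":0,"y":0,"z":20,"roll":0.15},
  {"x":0,"y":0,"z":20,"roll":0.15},
  {"x":0,"y":0,"z":15,"roll":0},
  {"x":0,"y":0,"z":10,"roll":0},
  {"x":0,"y":0,"z":10,"roll":0},
  {"x":0,"y":0,"z":3,"roll":0},
  {"x":0,"y":0,"z":0,"roll":0},
], grip=-0.2, force=40)

```text
time: 3.05
tool_pos: [0.5436, 0.042, 0.1132]
ee_rot: [-0.0, 0.427, 0.904, -0.0]
contact_force: [-0.0, 1.2, 0.3]
finger_gap: 0.0509
grip_force: 0.0
```

>>> step_arm([
  {"x":0,"y":0,"z":0,"roll":0},
  {"x":0,"y":0,"z":0,"roll":0},
  {"x":0,"y":0,"z":0,"roll":0},
  {"x":0,"y":0,"z":0,"roll":0},
  {"x":0,"y":0,"z":0,"roll":0},
  {"x":0,"y":0,"z":0,"roll":0},
], grip=1, force=40)

```text
time: 3.65
tool_pos: [0.5445, 0.0418, 0.1142]
ee_rot: [0.001, 0.427, 0.904, 0.0]
contact_force: [-0.7, 1.3, 4.7]
finger_gap: 0.0284
grip_force: 39.6
```

```bash
python3 - <<'E'
from h import *
s=env.sense();print(s["contact_force"],s["ft_torque"],s["joint_pos"],s["finger_gap"])
o=[]
for n,x in(("wrist",None),("side",(slice(175,265),slice(225,325)))):
    c=env.read_camera(n);np.savez(f"pics/{n}2.npz",**c)
    if n=="wrist":
        u,v=proj(c,[.543,.041,.12]);print(u,v);u0,v0=max(0,int(u)-80),min(int(v)-60,300);print(u0,v0);o.append(cv2.resize(c["frame"][v0:v0+120,u0:u0+160],(400,300),interpolation=2))
    else:o.append(cv2.resize(c["frame"][x],(333,300),interpolation=2))
cv2.imwrite("pics/g2.png",np.hstack(o)[:,:,::-1])
E
```

```text
[-0.65792515  1.25840005  4.71571429] [ 0.14734742  0.09578739 -0.0479185 ] [-8.20442903e-02  2.70956026e-01  1.72297061e+00  2.40028361e-04
  1.14600066e+00 -7.70157119e-01] 0.02837987955370886
279.5008288889621 269.8141631581227
199 209
```

View pics/g2.png

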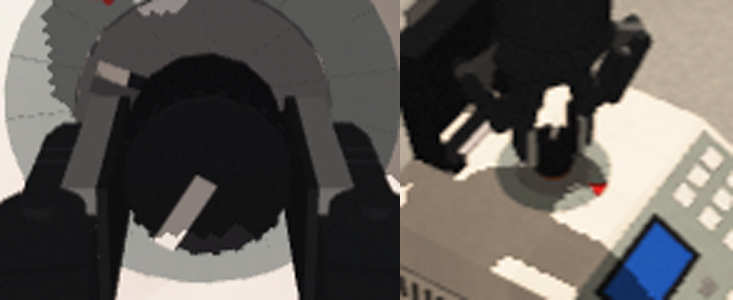

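The wrist crop shows both pads centred on the cap at (205,175), clear of the tab, and the line at (185,210). The grasp is good, so I'll turn towards the keyway.

>>> step_arm([
  {"x":0,"y":0,"z":0,"roll":0.1},
  {"x":0,"y":0,"z":0,"roll":0.1},
  {"x":0,"y":0,"z":0,"roll":0.1},
  {"x":0,"y":0,"z":0,"roll":0.1},
  {"x":0,"y":0,"z":0,"roll":0.1},
  {"x":0,"y":0,"z":0,"roll":0.1},
  {"x":0,"y":0,"z":0,"roll":0.1},
  {"x":0,"y":0,"z":0,"roll":0.1},
  {"x":0,"y":0,"z":0,"roll":0.1},
  {"x":0,"y":0,"z":0,"roll":0.1},
  {"x":0,"y":0,"z":0,"roll":0.1},
  {"x":0,"y":0,"z":0,"roll":0.05},
  {"x":0,"y":0,"z":0,"roll":0},
])

```text
time: 5.05
tool_pos: [0.5453, 0.0412, 0.1142]
ee_rot: [0.001, 0.85, 0.527, 0.001]
contact_force: [2.2, -0.9, 3.0]
finger_gap: 0.0285
grip_force: 39.5
```

>>> step_arm([
  {"x":0,"y":0,"z":0,"roll":0.04},
  {"x":0,"y":0,"z":0,"roll":0.04},
  {"x":0,"y":0,"z":0,"roll":0},
])

```text
time: 5.35
tool_pos: [0.5451, 0.0412, 0.114]
ee_rot: [0.001, 0.87, 0.492, 0.001]
contact_force: [2.3, -2.0, 3.9]
finger_gap: 0.0282
grip_force: 39.4
```

```bash
python3 - <<'E'
from h import *
s=env.sense();print(s["time"],s["tool_pos"],s["contact_force"],s["ft_torque"],s["joint_pos"][5],s["finger_gap"])
c=env.read_camera("wrist");np.savez("pics/wrist3.npz",**c)
cv2.imwrite("pics/w3.png",cv2.resize(c["frame"][209:329,199:359],(640,480),interpolation=2)[:,:,::-1])
E
```

```text
5.35 [0.54507633 0.0412432  0.11402976] [ 2.26253295 -2.00737266  3.90619416] [-0.31872154 -0.45811409  0.02996024] 0.458709132330337 0.02823254396777637
```

View pics/w3.png

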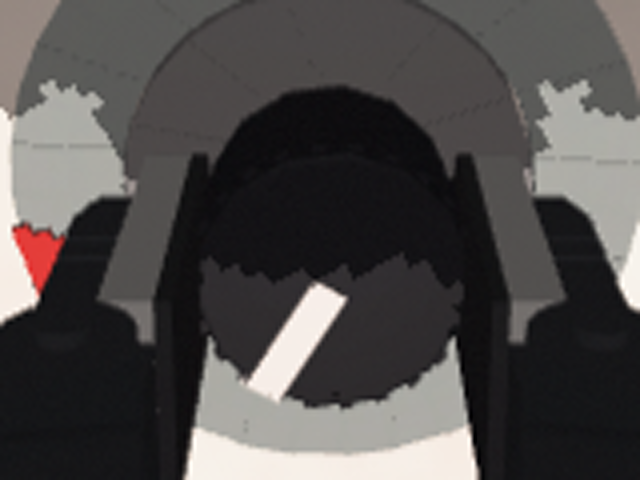

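The cap line runs from (332,288) to (265,392), unchanged relative to the pads, so there was no slip. The z force of 3.9 N says the tab is still riding on the ring.

```bash
python3 - <<'E'
from h import *
c=cam("wrist3");P=lambda u,v,z:onz(c,199+u/4,209+v/4,z)
a,b=P(332,288,.13),P(265,392,.13);print(a,b,np.arctan2(*(b-a)[[1,0]])%(2*np.pi))
E
```

```text
[0.54526306 0.04084687 0.13      ] [0.53264771 0.03388942 0.13      ] 3.6455922965321097
```

>>> step_arm([
  {"x":0,"y":0,"z":0,"roll":0.04},
  {"x":0,"y":0,"z":0,"roll":0},
])

```text
time: 5.6
tool_pos: [0.5445, 0.0415, 0.1136]
ee_rot: [0.001, 0.88, 0.475, 0.001]
contact_force: [2.7, -1.5, 1.2]
finger_gap: 0.0283
grip_force: 39.6
```

>>> step_arm([
  {"x":0,"y":0,"z":0,"roll":0.04},
  {"x":0,"y":0,"z":0,"roll":0},
])

```text
time: 5.8
tool_pos: [0.5443, 0.0414, 0.1133]
ee_rot: [0.001, 0.889, 0.457, 0.0]
contact_force: [3.9, -1.8, 1.6]
finger_gap: 0.0283
grip_force: 39.5
```

>>> step_arm([
  {"x":0,"y":0,"z":1.5,"roll":0},
  {"x":0,"y":0,"z":0,"roll":0},
])

```text
time: 6.0
tool_pos: [0.5442, 0.0415, 0.1117]
ee_rot: [0.0, 0.889, 0.457, 0.0]
contact_force: [3.9, -1.9, 1.4]
finger_gap: 0.0284
grip_force: 39.5
```

Down 1.5 mm with no added force: the tab is entering the keyway. I'll continue down.

>>> step_arm([
  {"x":0,"y":0,"z":1.5,"roll":0},
  {"x":0,"y":0,"z":0,"roll":0},
])

```text
time: 6.2
tool_pos: [0.5442, 0.0415, 0.1103]
ee_rot: [0.0, 0.889, 0.457, 0.0]
contact_force: [3.9, -3.1, 1.4]
finger_gap: 0.028
grip_force: 39.5
```

>>> step_arm([
  {"x":0,"y":0,"z":1.5,"roll":0},
  {"x":0,"y":0,"z":0,"roll":0},
])

```text
time: 6.4
tool_pos: [0.5442, 0.0416, 0.1091]
ee_rot: [0.0, 0.89, 0.457, 0.0]
contact_force: [4.3, -3.2, 4.3]
finger_gap: 0.0283
grip_force: 39.8
```

>>> step_arm([
  {"x":0,"y":0,"z":0.7,"roll":0},
  {"x":0,"y":0,"z":0,"roll":0},
])

```text
time: 6.6
tool_pos: [0.5443, 0.0416, 0.1091]
ee_rot: [0.0, 0.89, 0.457, 0.0]
contact_force: [2.8, -2.7, 7.0]
finger_gap: 0.0283
grip_force: 40.2
```

>>> step_arm([
  {"x":0,"y":0,"z":-0.5,"roll":0.05},
  {"x":0,"y":0,"z":0,"roll":0.05},
  {"x":0,"y":0,"z":0,"roll":0.05},
  {"x":0,"y":0,"z":0,"roll":0},
])

```text
time: 7.0
tool_pos: [0.5442, 0.0408, 0.1091]
ee_rot: [0.001, 0.921, 0.389, 0.0]
contact_force: [2.9, -4.7, 4.2]
finger_gap: 0.0282
grip_force: 39.9
```

```bash
python3 - <<'E'
from h import *
s=env.sense();print(s["time"],s["tool_pos"],s["contact_force"],s["ft_torque"],s["joint_pos"][5])
E
```

```text
7.0 [0.5442088  0.0407591  0.10913477] [ 2.90295868 -4.68818673  4.19054098] [-0.93579295 -0.73803256  0.12008519] 0.6901367606190211
```

>>> step_arm([
  {"x":0,"y":0,"z":0,"roll":0.05},
  {"x":0,"y":0,"z":0,"roll":0.05},
  {"x":0,"y":0,"z":0,"roll":0.05},
  {"x":0,"y":0,"z":0,"roll":0.05},
  {"x":0,"y":0,"z":0,"roll":0.05},
  {"x":0,"y":0,"z":0,"roll":0.05},
  {"x":0,"y":0,"z":0,"roll":0.05},
  {"x":0,"y":0,"z":0,"roll":0.05},
  {"x":0,"y":0,"z":0,"roll":0.05},
  {"x":0,"y":0,"z":0,"roll":0.04},
  {"x":0,"y":0,"z":0,"roll":0},
])

```text
time: 8.1
tool_pos: [0.5438, 0.0399, 0.1091]
ee_rot: [0.002, 0.988, 0.154, -0.0]
contact_force: [1.6, -6.3, 6.7]
finger_gap: 0.0281
grip_force: 40.0
```

```bash
python3 - <<'E'
from h import *
s=env.sense();print(s["time"],s["tool_pos"],s["contact_force"],s["ft_torque"],s["joint_pos"][5])
E
```

```text
8.1 [0.54377519 0.03990495 0.10914015] [ 1.63586958 -6.32701617  6.7104105 ] [-1.27586803 -0.490241    0.16902533] 1.1799634148344336
```

>>> step_arm([
  {"x":0,"y":0,"z":0,"roll":0},
  {"x":0,"y":0,"z":0,"roll":0},
  {"x":0,"y":0,"z":0,"roll":0},
  {"x":0,"y":0,"z":0,"roll":0},
  {"x":0,"y":0,"z":-15,"roll":0},
  {"x":0,"y":0,"z":-30,"roll":0},
  {"x":0,"y":0,"z":-35,"roll":0},
  {"x":0,"y":0,"z":-35,"roll":0},
  {"x":0,"y":0,"z":0,"roll":0},
  {"x":0,"y":0,"z":0,"roll":0},
], grip=-0.2)

```text
time: 9.1
tool_pos: [0.544, 0.042, 0.2243]
ee_rot: [0.0, 0.988, 0.154, 0.001]
contact_force: [0.1, 0.3, 0.1]
finger_gap: 0.0511
grip_force: 0.0
```

```bash
python3 - <<'E'
from h import *
s=env.sense();print(s["time"],s["tool_pos"],s["joint_pos"],s["ee_rot"])
c=env.read_camera("wrist");np.savez("pics/wrist4.npz",**c)
u,v=proj(c,[.543,.041,.115]);u0,v0=int(u)-80,int(v)-60;print(u0,v0)
cv2.imwrite("pics/w4.png",cv2.resize(c["frame"][v0:v0+120,u0:u0+160],(800,600),interpolation=2)[:,:,::-1])
E
```

```text
9.1 [0.54398891 0.04197043 0.2243443 ] [-8.18020801e-02  1.49323664e-01  1.62320016e+00  2.58139884e-04
  1.36769111e+00  1.17986731e+00] [3.83918982e-05 9.88082581e-01 1.53923108e-01 6.99315410e-04]
201 145
```

View pics/w4.png

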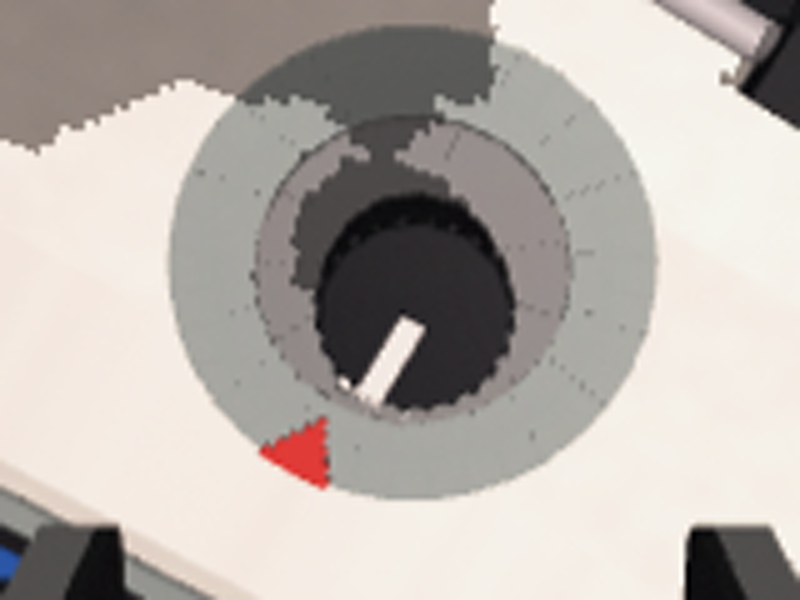

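The wrist crop shows the arrow tip at (325,418), ring centre about (413,267), cap centre (413,318), line end (369,400), and a sliver of tab at (345,385). The cap now sits low.

```bash
python3 - <<'E'
from h import *
c=cam("wrist4");P=lambda u,v,z:onz(c,201+u/5,145+v/5,z)
A=lambda b,a:np.arctan2(*(b-a)[[1,0]])%(2*np.pi)
ring=P(413,267,.1);arrow=P(325,418,.1)
print(ring,arrow,np.linalg.norm(arrow-ring),A(arrow,ring))
f=c["frame"].astype(int)
# red triangle & white line via masks
m=((f[...,0]>150)&(f[...,1]<100)).astype(np.uint8);k,_=cv2.findContours(m,0,1);k=max(k,key=cv2.contourArea);t=cv2.minEnclosingTriangle(k)[1].reshape(3,2);print("tri",t.tolist())
q=[onz(c,u,v,.1) for u,v in t];q.sort(key=lambda p:np.linalg.norm(p-ring));print("tri dir",A(q[0],(q[1]+q[2])/2)+np.pi,A(q[0],ring),A(sum(q)/3,ring))
sub=np.zeros(f.shape[:2],np.uint8)
v0,v1,u0,u1=145+62,145+82,201+68,201+87
sub[v0:v1,u0:u1]=(f[v0:v1,u0:u1].min(2)>120)
n,l,st,ce=cv2.connectedComponentsWithStats(sub);print(st[1:].tolist())
for z in(.124,.13):
    i=1+np.argmax(st[1:,4]);p=np.argwhere(l==i)[:,::-1].astype(np.float32)
    W=np.array([onz(c,u,v,z) for u,v in p]);w=W[:,:2]-W[:,:2].mean(0);d=np.linalg.svd(w)[2][0]
    print(z,"line",np.arctan2(d[1],d[0])%np.pi,A(P(369,400,z),P(413,318,z)),"cap",P(413,305,z), "capdia",np.linalg.norm(P(316,305,z)-P(515,305,z)))
E
```

```text
[0.54519464 0.03960772 0.1       ] [0.51538208 0.0457577  0.1       ] 0.03044028031283829 2.9381581062516244
tri [[266.47369384765625, 242.73684692382812], [264.9433898925781, 227.4339599609375], [251.72727966308594, 235.36363220214844]]
tri dir 9.281306954726954 2.8952283545779114 2.9165186398928724
[[269, 208, 17, 19, 127]]
0.124 line 2.846368835432277 2.9763379987998824 cap [0.54526968 0.03981042 0.124     ] capdia 0.030251463069629784
0.13 line 2.8463688354322767 2.976337998799884 cap [0.54684661 0.04036257 0.13      ] capdia 0.029502992326377084
```

```bash
python3 - <<'E'
from h import *
c=cam("wrist4");f=c["frame"]
g=f[145+60:145+84,201+62:201+90].min(2)
print(g.tolist().__str__().replace("],","],\n"))
E
```

```text
[[96, 36, 28, 38, 37, 37, 38, 38, 39, 38, 37, 39, 40, 39, 39, 39, 40, 39, 40, 41, 40, 41, 42, 42, 42, 41, 42, 42],
 [128, 57, 29, 37, 37, 37, 38, 38, 38, 38, 38, 39, 40, 39, 38, 39, 40, 40, 40, 41, 40, 41, 42, 42, 41, 41, 43, 42],
 [133, 49, 28, 37, 38, 37, 39, 39, 38, 37, 37, 38, 38, 40, 39, 39, 40, 39, 24, 40, 41, 40, 40, 41, 42, 41, 42, 43],
 [118, 45, 28, 38, 36, 37, 36, 38, 39, 37, 38, 39, 39, 39, 40, 39, 40, 53, 131, 90, 40, 42, 42, 41, 41, 42, 41, 43],
 [129, 26, 29, 39, 36, 36, 37, 39, 37, 39, 39, 39, 40, 39, 39, 40, 45, 105, 217, 210, 173, 92, 41, 42, 41, 42, 41, 42],
 [132, 29, 32, 37, 37, 37, 38, 38, 39, 38, 38, 39, 40, 39, 39, 40, 76, 214, 228, 227, 222, 211, 164, 42, 42, 42, 42, 42],
 [135, 99, 33, 39, 37, 37, 37, 39, 39, 38, 38, 39, 39, 39, 39, 52, 142, 228, 228, 228, 228, 226, 148, 41, 42, 42, 42, 41],
 [136, 129, 74, 36, 37, 38, 37, 38, 38, 39, 38, 38, 39, 40, 42, 99, 218, 228, 228, 227, 226, 194, 78, 41, 41, 41, 41, 42],
 [136, 133, 55, 35, 39, 37, 37, 38, 39, 39, 38, 39, 38, 40, 60, 175, 228, 228, 228, 227, 225, 119, 41, 40, 42, 41, 42, 42],
 [136, 133, 53, 34, 36, 
[... 1223 characters left out ...]
39, 40, 40, 41, 41],
 [160, 155, 145, 106, 135, 136, 130, 126, 136, 132, 206, 177, 213, 226, 192, 54, 39, 37, 39, 40, 40, 40, 40, 40, 41, 42, 41, 41],
 [161, 160, 160, 150, 150, 140, 136, 135, 136, 130, 156, 160, 192, 194, 129, 55, 56, 37, 39, 41, 39, 40, 40, 39, 39, 39, 57, 57],
 [161, 160, 161, 161, 160, 157, 151, 141, 136, 136, 136, 142, 151, 164, 130, 123, 123, 72, 37, 41, 78, 77, 55, 40, 76, 122, 124, 125],
 [160, 160, 161, 160, 161, 161, 160, 157, 151, 145, 136, 147, 123, 142, 136, 136, 136, 126, 106, 151, 128, 127, 123, 104, 127, 137, 137, 137],
 [159, 131, 90, 135, 161, 161, 162, 162, 161, 158, 156, 153, 132, 114, 127, 136, 136, 138, 159, 157, 137, 136, 137, 132, 137, 137, 137, 147]]
```

```bash
python3 - <<'E'
from h import *
A=lambda b,a:np.arctan2(*(b-a)[[1,0]])%(2*np.pi)
c=cam("wrist4")
a,b=onz(c,263+19.02,205+6,.124),onz(c,263+13.07,205+16,.124);print("tab",A(b,a))
def red(n,z=.1):
    c=cam(n);f=c["frame"].astype(int);m=((f[...,0]>150)&(f[...,1]<110)).astype(np.uint8)
    M=cv2.moments(m,True);return onz(c,M["m10"]/M["m00"],M["m01"]/M["m00"],z)
print("arrow centroid",red("wrist1"),red("wrist4"))
for n,r in(("wrist1",[.5428,.0407,.1]),("wrist4",[.5452,.0396,.1])):print(A(red(n),np.array(r)))
# photometer deck edge yaw via hough on wrist4/1
E
```

```text
tab 2.9328392805045898
arrow centroid [0.50757401 0.04812829 0.1       ] [0.50834733 0.04809097 0.1       ]
2.933762274799447
2.915141330186081
```

The tab bears 2.933 rad and the arrow about 2.925, so they are aligned. At home height the cap measures 30.25 mm across and is centred on the ring, so it is seated. Next I'll take the shut fingers behind the shield.

>>> step_arm([
  {"x":0,"y":0,"z":-9,"roll":0.131},
  {"x":0,"y":0,"z":-9,"roll":0.131},
  {"x":0,"y":0,"z":-9,"roll":0.131},
  {"x":0,"y":0,"z":-9,"roll":0.131},
  {"x":27,"y":0,"z":0,"roll":0},
  {"x":27,"y":0,"z":0,"roll":0},
  {"x":27,"y":0,"z":0,"roll":0},
  {"x":27,"y":0,"z":0,"roll":0},
  {"x":27,"y":0,"z":0,"roll":0},
  {"x":27,"y":0,"z":0,"roll":0},
  {"x":0,"y":0,"z":20,"roll":0},
  {"x":0,"y":0,"z":20,"roll":0},
  {"x":0,"y":0,"z":20,"roll":0},
  {"x":0,"y":0,"z":20,"roll":0},
  {"x":0,"y":0,"z":0,"roll":0},
], grip=1)

```text
time: 10.65
tool_pos: [0.6977, 0.0077, 0.1721]
ee_rot: [-0.0, 0.994, -0.107, -0.007]
contact_force: [-1.1, 0.4, 0.6]
finger_gap: -0.0002
grip_force: 0.0
```

```bash
python3 - <<'E'
from h import *
s=env.sense();print(s["time"],s["tool_pos"],s["joint_pos"],s["ee_rot"],s["contact_force"])
c=env.read_camera("side");np.savez("pics/side5.npz",**c)
cv2.imwrite("pics/s5.png",cv2.resize(c["frame"][120:290,195:355],None,fx=3.5,fy=3.5,interpolation=2)[:,:,::-1])
E
```

```text
10.65 [0.69771212 0.0076996  0.17213821] [-1.12889007e-01  5.17414007e-01  1.25030772e+00  1.52661479e-04
  1.38712416e+00  1.67304550e+00] [-1.10204352e-04  9.94196640e-01 -1.07373760e-01 -6.62607630e-03] [-1.14028076  0.35987994  0.57802269]
```

View pics/s5.png

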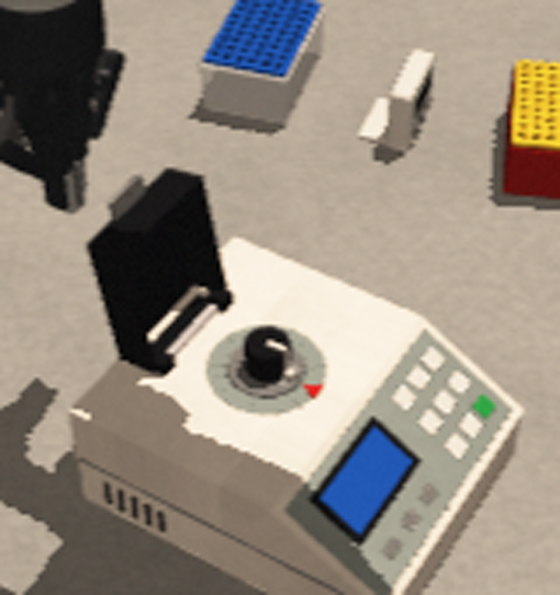

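The side crop shows the vial cap sitting low in the ring with its line facing the arrow, and the shut fingers behind the shield at (70,205).

>>> step_arm([
  {"x":-14,"y":0,"z":-1,"roll":0},
  {"x":-14,"y":0,"z":-1,"roll":0},
  {"x":-14,"y":0,"z":-1,"roll":0},
  {"x":-15,"y":0,"z":-1,"roll":0},
  {"x":-11,"y":0,"z":-2,"roll":0},
  {"x":-11,"y":0,"z":-2,"roll":0},
  {"x":-11,"y":0,"z":-2,"roll":0},
  {"x":0,"y":0,"z":0,"roll":0},
])

```text
time: 11.5
tool_pos: [0.6128, 0.0267, 0.1899]
ee_rot: [0.0, 0.994, -0.107, -0.001]
contact_force: [-0.0, -0.2, 0.5]
finger_gap: -0.0001
grip_force: 0.0
```

>>> step_arm([
  {"x":-12,"y":0,"z":2.5,"roll":0},
  {"x":-12,"y":0,"z":2.5,"roll":0},
  {"x":-11,"y":0,"z":2.5,"roll":0},
  {"x":-10,"y":0,"z":6,"roll":0},
  {"x":-10,"y":0,"z":7,"roll":0},
  {"x":-9,"y":0,"z":8,"roll":0},
  {"x":0,"y":0,"z":0,"roll":0},
])

```text
time: 12.2
tool_pos: [0.5491, 0.0404, 0.1591]
ee_rot: [0.0, 0.994, -0.107, -0.002]
contact_force: [0.2, -0.1, -0.5]
finger_gap: 0.0005
grip_force: 0.0
```

```bash
python3 - <<'E'
from h import *
s=env.sense();p=s["tool_pos"];print(s["time"],p,s["contact_force"],"ex",(p-[.544,.040,0])@[.977,-.213,0])
c=env.read_camera("side");np.savez("pics/side6.npz",**c)
cv2.imwrite("pics/s6.png",cv2.resize(c["frame"][120:290,195:355],None,fx=3,fy=3,interpolation=2)[:,:,::-1])
E
```

```text
12.2 [0.54906442 0.04040414 0.15910817] [ 0.22350404 -0.14480769 -0.47881127] ex 0.004861853504223769
```

View pics/s6.png

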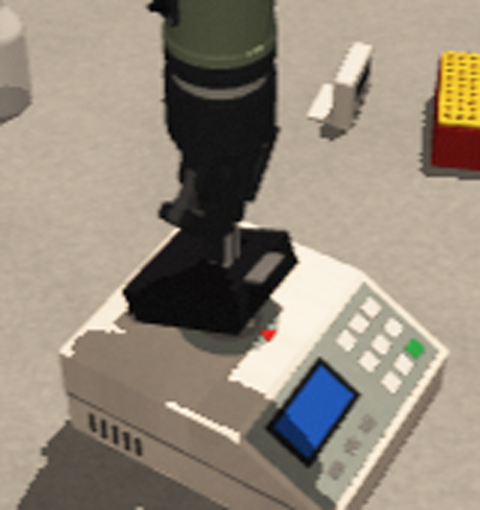

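The shield is nearly down, with the tip resting on it at (230,245). I'll push it on to shut.

>>> step_arm([
  {"x":-6,"y":0,"z":8,"roll":0},
  {"x":-6,"y":0,"z":8,"roll":0},
  {"x":-6,"y":0,"z":7,"roll":0},
  {"x":0,"y":0,"z":5,"roll":0},
  {"x":0,"y":0,"z":0,"roll":0},
])

```text
time: 12.75
tool_pos: [0.5329, 0.044, 0.1317]
ee_rot: [0.0, 0.994, -0.107, -0.001]
contact_force: [-0.6, -0.1, 0.2]
finger_gap: -0.0001
grip_force: 0.0
```

>>> step_arm([
  {"x":0,"y":0,"z":1,"roll":0},
  {"x":0,"y":0,"z":0,"roll":0},
])

```text
time: 12.95
tool_pos: [0.5344, 0.0438, 0.1322]
ee_rot: [0.0, 0.994, -0.107, 0.0]
contact_force: [0.0, 0.1, 0.7]
finger_gap: -0.0003
grip_force: 0.0
```

>>> step_arm([
  {"x":0,"y":0,"z":1,"roll":0},
  {"x":0,"y":0,"z":0,"roll":0},
])

```text
time: 13.15
tool_pos: [0.5342, 0.0438, 0.1312]
ee_rot: [0.0, 0.994, -0.107, 0.0]
contact_force: [-0.1, -0.5, -0.9]
finger_gap: -0.0001
grip_force: 0.0
```

>>> step_arm([
  {"x":0,"y":0,"z":1,"roll":0},
  {"x":0,"y":0,"z":0,"roll":0},
])

```text
time: 13.35
tool_pos: [0.5341, 0.0439, 0.1301]
ee_rot: [-0.0, 0.994, -0.107, 0.0]
contact_force: [0.6, 0.3, 1.1]
finger_gap: -0.0001
grip_force: 0.0
```

>>> step_arm([
  {"x":0,"y":0,"z":1,"roll":0},
  {"x":0,"y":0,"z":0,"roll":0},
])

```text
time: 13.55
tool_pos: [0.5341, 0.0439, 0.13]
ee_rot: [0.0, 0.994, -0.107, 0.0]
contact_force: [-1.6, 0.3, 4.6]
finger_gap: -0.0001
grip_force: 2.6
```

>>> step_arm([
  {"x":0,"y":0,"z":1.5,"roll":0},
  {"x":0,"y":0,"z":0,"roll":0},
])

```text
time: 13.75
tool_pos: [0.5341, 0.0439, 0.1299]
ee_rot: [0.0, 0.994, -0.107, -0.0]
contact_force: [-6.4, 0.4, 12.0]
finger_gap: 0.0003
grip_force: 6.3
```

>>> step_arm([
  {"x":0,"y":0,"z":-10,"roll":0},
  {"x":0,"y":0,"z":-30,"roll":0},
  {"x":0,"y":0,"z":-40,"roll":0},
  {"x":0,"y":0,"z":-40,"roll":0},
  {"x":0,"y":0,"z":-30,"roll":0},
  {"x":-40,"y":0,"z":0,"roll":0},
  {"x":-40,"y":0,"z":0,"roll":0},
  {"x":-40,"y":0,"z":0,"roll":0},
  {"x":0,"y":0,"z":0,"roll":0},
  {"x":0,"y":0,"z":0,"roll":0},
])

```text
time: 14.75
tool_pos: [0.4166, 0.0697, 0.278]
ee_rot: [-0.0, 0.994, -0.107, 0.001]
contact_force: [0.2, 0.2, 0.3]
finger_gap: 0.0001
grip_force: 0.0
```

```bash
python3 - <<'E'
from h import *
s=env.sense();print(s["time"],s["tool_pos"],s["contact_force"])
c=env.read_camera("side");d=env.read_camera("scene")
o=np.hstack([cv2.resize(c["frame"][60:420,100:380],(420,540),interpolation=2),cv2.resize(d["frame"][170:265,225:335],(370,320),interpolation=2)[:320].copy() if 0 else cv2.copyMakeBorder(cv2.resize(d["frame"][170:265,225:335],(370,320)),0,220,0,0,0)])
cv2.imwrite("pics/s7.png",o[:,:,::-1])
E
```

```text
14.75 [0.41656234 0.06966501 0.27800509] [0.24800728 0.2301221  0.25478445]
```

View pics/s7.png

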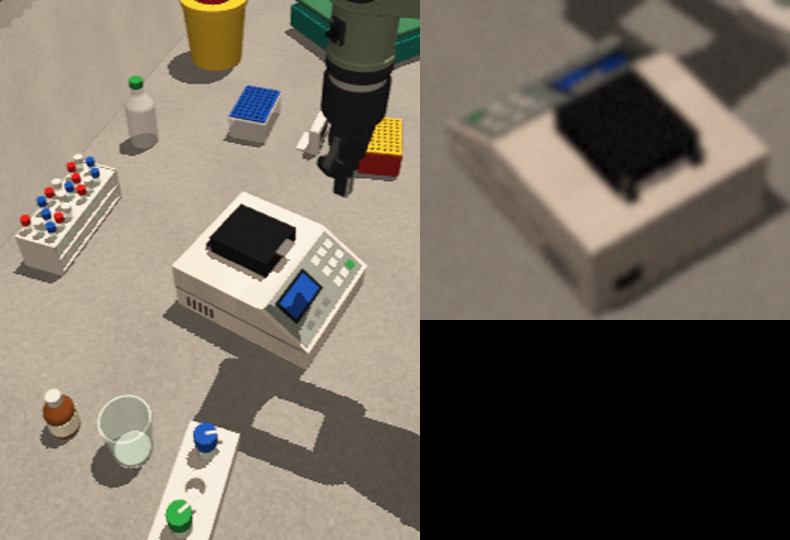

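The shield lies flat and shut at (255,238) in both views, the bystanders are untouched, and the arm is clear. I'll hand the job in.

```bash
python3 -c "
from station import env
print(env.job_done())"
```

```text
the job is handed in; nothing more can be done
None
```

The vial is fully home with its tab in the keyway and facing the red arrow to within about 0.02 rad, the light shield is shut, and the job was handed in at about 15 s with the bystanders undisturbed.

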